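# Level the scale shelf on the parts counter

## Task

Stand the spirit level upright on the clear part of the little aluminium shelf, lengthwise along it, and let go of it. Then turn the black wing handle of the shelf's levelling foot until the bubble lies between the two black lines of the vial. Last, press the level down onto the shelf from above, firmly but not hard (about 10 to 15 N), and finish while still pressing it, bubble still between the lines; leave the other things on the counter where they are.

Things in the scene. Friction and masses are not known exactly. Their poses are not given: they have to be found in the camera images.
- level: spirit level, an aluminium bar 200 mm long (its x), 26 mm wide (y), 40 mm tall (z), 0.38 kg, standing upright on the counter at the start. Origin: centre of its underside. In the middle of its top is a notch 72 mm long, 16 mm deep, with a yellow vial; the top faces beyond the notch (from 36 to 100 mm either side of the middle) are flat, 40 mm above the underside.
- vial_mid (a point): the middle of the vial, midway between its two black lines (which stand 12 mm either side), 36 mm above the level's underside; axes as the level's.
- bubble: the white bubble in the vial, about 16 mm long; origin its middle. It slides along the level's x only, towards the higher end: 0.8 mm per milliradian of slope, up to 22 mm from vial_mid, and needs about 1 s to settle.
- shelf: the shelf, an aluminium plate 110 mm wide (its x), 325 mm long (y), 6 mm thick, which tips about a pivot rod under its +y end. Origin: middle of the pivot rod; the plate's top face lies 12 mm above the origin and runs from y = -310 to +15 mm. The shelf stands on rubber mounts: pressed down, it sinks straight by about 1 mm per 3 N (at most 12 mm) and springs back.
- shelf_mid (a point): point on the shelf's top face, about 62 mm above the counter, 100 mm from the pivot and 170 mm from the foot, in the middle of the clear part, where the level's middle belongs. x across the shelf, y along it away from the foot, z out of the top face. At the start the foot end is too low by 8 to 25 mrad.
- foot_grip (a point): centre of the black wing handle of the levelling foot, standing upright on the shelf near its -y end, mid width. The wing is 46 mm long (the point's x), 13 mm thick (y), 28 mm tall; this point is 30 mm above the shelf's top face, the wing's underside 16 mm above it. It turns with the foot.
- foot: the levelling foot, a coarse screw with that wing; origin on its axis at the shelf's top face. Clockwise from above lifts its end of the shelf 8 mrad per radian (2 mm at the foot) and brings the bubble 6.4 mm per radian (40 mm a turn) towards the foot; anticlockwise the reverse. 0.9 to 3.2 rad clockwise are needed, in one or more grasps. It stays where left (stiff, 0.1 N m).
- oil_filter: grey oil filter can, 76 mm across, 95 mm tall; a bystander, to be left where it is
- bearing: steel ring bearing, 64 mm across, 18 mm high, lying flat; a bystander, to be left where it is
- grease_jar: white jar with black cap, 64 mm across, 80 mm tall; a bystander, to be left where it is
- bulb_carton: small cardboard carton 55 x 40 x 28 mm; a bystander, to be left where it is
- mug: white mug, 76 mm across, 85 mm tall; a bystander, to be left where it is
- screwdriver: screwdriver lying on the counter; a bystander, to be left where it is
Mind the look-alikes: they are no part of the job. Of the things that look like the level, the smallest one is meant.

How it is judged:
By the outcome, as a careful person would: the job done as asked, in the order asked, and still so for the second after the job is handed in, while the arm keeps its last pose, push and grip.
It also fails if it takes over 72 s, if anything falls off the work surface, if the arm or the gripper's body presses on something with over 40 N, if the wrist force passes 120 N, or if a joint passes its speed limit or range.

## Robot

A 6-joint arm with a two-finger parallel gripper is mounted at the origin on the work surface. World frame = base frame: x ahead of the robot, y to its left, z up, the work surface at z = 0. Lengths are in mm, angles in rad, forces in N, time in s.
With the tool pointing down it reaches from about 275 to 1000 mm from the base axis. Payload 8.4 kg.
Tool frame: the origin (TCP) lies on the centre line of the jaws, within the pads' length; the fingertips stand r.tip_reach ahead of it and the grasp point (between the pads) lies 11 mm behind it (r.tip_reach is the distance from the TCP to the fingertips, in mm); z points along the fingers, y is the line along which they close (so a half turn about z gives the same grasp; the last joint's range is limited). The gripper opens to 85 mm and grips with 20 to 120 N. Pads are 22 mm wide; open, the fingers measure 114 mm over their backs; the gripper's body (76 mm by 85 mm) begins 54 mm behind the grasp point. The pads swing forward as they close: fully open they stand 13 mm farther back than shut.
Start: joints at [-1.114, 0.353, 1.633, -0, 1.155, -0.002], TCP at [276.794, -560.369, 239.281] pointing down, gripper open.
Joint ranges: [-2.63, 2.63], [-0.92, 2.1], [0.06, 2.66], [-1.3, 4.44], [0, 2.69], [-3.02, 3.02]. Speed limits (rad/s): [2.22, 2.22, 2.79, 3.14, 3.14, 3.14].

## Interface

Orientations are given as [roll, pitch, yaw] about the fixed x, y, z axes, in that order (R = Rz(yaw) Ry(pitch) Rx(roll)).
In Python, from rig import r gives the robot as it stands.
- The arm moves only by the tool carry_out, never from a script. Its argument "targets" is a list of rows, each an object with "dp": the shift along the tool's x, y, z in mm, a list of three; "yaw": the turn about the tool's z in degrees. A call has 1 to 12 rows; each row is the pose to reach, as a shift and turn from the pose commanded when the call began, along the tool's axes at that moment; what a row does not reach only later rows make up. A row lasts 1/8 s, in which the tool goes at most 62.5 mm and 10.7 degrees, less where a joint would pass 70% of its speed; a pose out of reach is approached as far as the arm can. A call with a gripper value outside its range is refused whole. "fingers" is the opening, from -1 (shut) to 1 (fully open), so that 0 is half open, set as the call begins (left out, the last holds). The fingers move at their own pace and stop on an object; "grip_force" is the grip in N (left out, the last holds). Time passes only in rows, so rows that repeat a pose let the fingers close. It gives the time, the measured TCP pose, the force, the opening and the grip force at its end, in the units of the state.
- r.sense(): the state, without advancing time (a new reading comes with each control period).
- r.grab_frame(name): name is "scene" or "top" or "wrist"; returns the picture (480x640x3 uint8, red, green, blue); there is no depth.
- r.get_calibration(name): a dict with "fx", "fy", "cx", "cy" (pixels), "rvec" (rotation vector, rad) and "tvec" (3), from world to camera coordinates, as OpenCV has them. Camera axes: x right, y down, z forward; pixel columns grow to the right and rows downward; lengths in mm; the calibration is good to about 2 mm. A picture is of the moment at which its call begins: read the wrist's pose just before it. get_calibration takes no time and is no camera call; for the wrist camera it gives the pose at the moment of the call.
- r.sign_off(): hands the job in; it is judged then, once.
The state is a dict: "clock": time; "qpos": joint angles; "qvel": joint speeds; "joint_efforts": joint torques, N m; "eef_pos": TCP position; "tcp_rot": TCP orientation; "contact_force": force on the tool from outside, world axes, zero at the start; "wrist_torque": the same for the moment, N m; "opening": opening from 0.0 (shut) to 1.0 (fully open); "grasp_force": force on a finger pad.
Only numpy, scipy, OpenCV 4.12 (cv2) and the standard library are available. Lean on these libraries where they do the work, as an engineer would, in place of code of your own. Each camera call takes 0.05 s, during which the arm holds its last target. There are 200 camera calls.

## Working session

There is one attempt and no reset: what is moved stays moved. The work goes in short steps, Python scripts to look and compute and a tool call to move; the robot and the scene stay as the last step left them, time stands still between calls to the robot, and variables do not carry over. Pictures are saved under pics/ and viewed, at most 10 in all, crops included, and the job is handed in when it is done.

Besides the shell and the picture viewer there is one more tool, called after ">>>" in YAML: its name, and indented under it one key for each argument. carry_out: Moves the arm, as the interface text tells. Its arguments: {"type":"object","properties":{"targets":{"type":"array","items":{"type":"object","properties":{"dp":{"type":"array","items":{"type":"number"}},"yaw":{"type":"number"}}}},"fingers":{"type":"number"},"grip_force":{"type":"number"}},"required":["targets"]}

```bash
mkdir -p pics; python3 - <<'E'
from rig import r
import cv2
print(r.sense(), r.tip_reach)
for n in("scene","top"):
    f=r.grab_frame(n); cv2.imwrite(f"pics/{n}0.png",f[:,:,::-1]); print(r.get_calibration(n))
E
```

```text
{'clock': 0.0, 'qpos': array([-1.11439361e+00,  3.53612148e-01,  1.63418016e+00, -1.12357592e-06,
        1.15520253e+00, -2.40197815e-03]), 'qvel': array([-1.01229476e-05,  3.55385061e-04,  1.16555278e-03,  4.83637819e-04,
        2.52230779e-03,  5.18384511e-04]), 'joint_efforts': array([ 3.77557066e-03, -6.05237603e+01, -3.42058504e+01,  3.80653109e-04,
        9.47600172e-03, -5.51720632e-06]), 'eef_pos': array([ 276.58015001, -559.924023  ,  238.56447123]), 'tcp_rot': array([-3.14019048e+00, -2.34069637e-06,  4.58805151e-01]), 'contact_force': array([-0.26255549, -0.45776818, -0.01062587]), 'wrist_torque': array([-0.0213186 ,  0.00187522,  0.04228083]), 'grasp_force': 0.0, 'opening': 0.9985081635362668} 8.0
{'fx': 597.3578023031073, 'fy': 597.3578023031073, 'cx': 319.86682849141056, 'cy': 237.66558308542614, 'rvec': array([ 2.12509549,  0.97186266, -0.42478264]), 'tvec': array([-408.56649555, -171.47829549, 1854.48527391])}
{'fx': 447.023073304825, 'fy': 447.023073304825, 'cx': 312.43993210943006, 'cy': 235.07873253942583, 'rvec': array([ 2.19997068, -2.15824669,  0.06216931]), 'tvec': array([  51.8193821 ,  543.89154126, 1006.64972764])}
```

View pics/scene0.png

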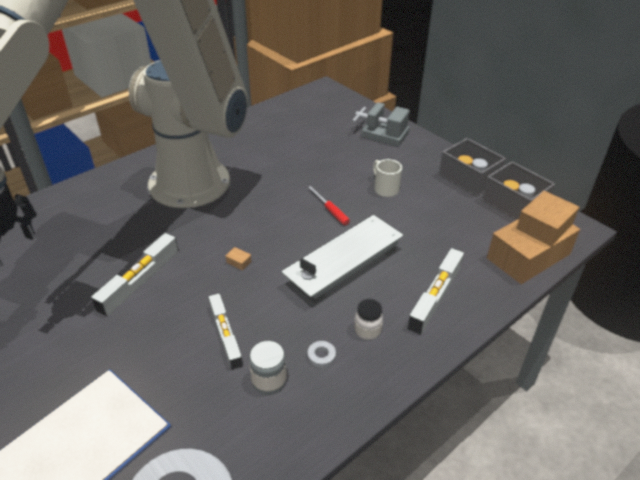

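View pics/top0.png

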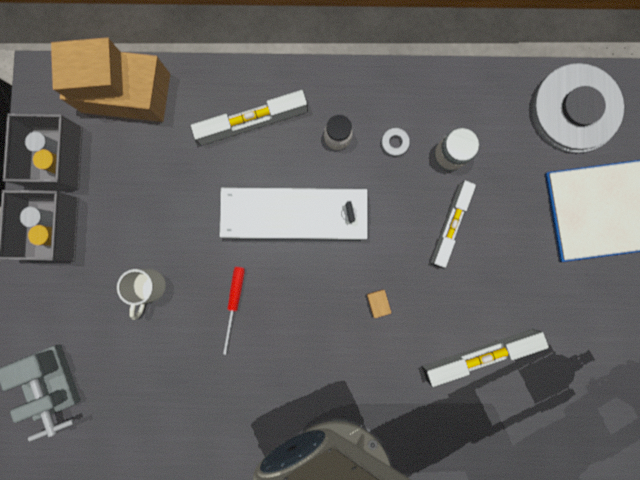

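The smallest level is at top (455,224). The shelf spans (220,188)-(368,240), with its wing at (350,212).

```bash
cat > h.py <<'E'
import numpy as np, cv2
from rig import r
def ray(c,uv,z):
    R=cv2.Rodrigues(c["rvec"])[0]; t=c["tvec"]; o=-R.T@t
    d=R.T@np.array([(uv[0]-c["cx"])/c["fx"],(uv[1]-c["cy"])/c["fy"],1])
    return o+d*(z-o[2])/d[2]
def proj(c,p):
    K=np.array([[c["fx"],0,c["cx"]],[0,c["fy"],c["cy"]],[0,0,1]])
    return cv2.projectPoints(np.atleast_2d(np.float64(p)),c["rvec"],c["tvec"],K,None)[0].reshape(-1,2)
def rect(img,box,lo=150):
    x0,y0,x1,y1=box; g=img[y0:y1,x0:x1].min(2)
    m=(g>lo).astype(np.uint8); m=cv2.morphologyEx(m,cv2.MORPH_OPEN,np.ones((2,2)))
    p=np.argwhere(m)[:,::-1].astype(np.float32)+[x0,y0]
    return cv2.minAreaRect(p.astype(np.float32))
def state():
    s=r.sense(); print("t",round(s["clock"],2),"eef",s["eef_pos"].round(1),"rot",s["tcp_rot"].round(4),"F",s["contact_force"].round(1),"op",round(s["opening"],3),"gf",round(s["grasp_force"],1)); return s
def totool(s,p):
    from scipy.spatial.transform import Rotation as Ro
    return Ro.from_euler("xyz",s["tcp_rot"]).inv().apply(np.array(p)-s["eef_pos"])
E
python3 - <<'E'
from h import *
img=cv2.imread("pics/top0.png"); c=r.get_calibration("top")
for n,b,z in(("lev",(430,175,480,272),40),("shelf",(210,180,380,245),60)):
    q=rect(img,b); print(n,q)
    B=cv2.boxPoints(q); print([ray(c,x,z).round(1) for x in B], ray(c,q[0],z).round(1))
print("wing",ray(c,(350,212),90))
s=state()
E
```

```text
lev ((454.9995422363281, 224.1831512451172), (13.895369529724121, 88.84899139404297), 20.136302947998047)
[array([ 482.8, -208.8,   40. ]), array([ 672.3, -277.5,   40. ]), array([ 661.9, -306.8,   40. ]), array([ 472.7, -237.8,   40. ])] [ 571.9 -257.5   40. ]
shelf ((294.0, 214.0), (50.0, 146.0), 90.0)
[array([639. , 267.3,  60. ]), array([644.6, -57.3,  60. ]), array([533.6, -58.5,  60. ]), array([527.5, 263.5,  60. ])] [585.9 103.4  60. ]
wing [588.91671293 -18.27032765  90.        ]
t 0.1 eef [ 276.6 -560.   238.6] rot [-3.1403 -0.      0.4587] F [ 0.3 -0.1 -0.1] op 0.997 gf 0.0
```

```bash
python3 - <<'E'
from h import *
s=state(); print(totool(s,[572,-257.5,170]), "yaw",np.degrees(s["tcp_rot"][2])+20)
E
```

```text
t 0.1 eef [ 276.6 -560.   238.6] rot [-3.1403 -0.      0.4587] F [ 0.3 -0.1 -0.1] op 0.997 gf 0.0
[ 398.8134714  -140.33129205   68.81384659] yaw 46.28412935155771
```

>>> carry_out:
  targets:
    - {"dp": [50,-17,8],"yaw": 6}
    - {"dp": [100,-35,17],"yaw": 12}
    - {"dp": [150,-53,26],"yaw": 18}
    - {"dp": [200,-70,34],"yaw": 24}
    - {"dp": [250,-88,43],"yaw": 30}
    - {"dp": [300,-105,52],"yaw": 36}
    - {"dp": [350,-123,60],"yaw": 42}
    - {"dp": [399,-140,69],"yaw": 46.3}
    - {"dp": [399,-140,69],"yaw": 46.3}
    - {"dp": [399,-140,69],"yaw": 46.3}

```text
clock: 1.35
eef_pos: [572.1, -258.1, 169.9]
tcp_rot: [3.141, 0.001, -0.348]
contact_force: [-0.6, -0.8, 0.2]
opening: 0.999
grasp_force: 0.0
```

```bash
python3 - <<'E'
from h import *
s=state(); c=r.get_calibration("wrist"); f=r.grab_frame("wrist"); cv2.imwrite("pics/w1.png",f[:,:,::-1])
a=np.radians(-20); R=np.array([[np.cos(a),-np.sin(a)],[np.sin(a),np.cos(a)]])
P=[[*(np.array([572,-257.5])+R@[x,y]),40] for x in(-100,-36,36,100) for y in(-13,13)]
print(proj(c,P).round(0).tolist())
np.savez("w1.npz",**c)
E
```

```text
t 1.35 eef [ 572.1 -258.1  169.9] rot [ 3.1413e+00  1.0000e-03 -3.4780e-01] F [-0.6 -0.8  0.2] op 0.999 gf 0.0
[[338.0, 351.0], [305.0, 351.0], [339.0, 276.0], [304.0, 276.0], [341.0, 177.0], [302.0, 177.0], [343.0, 74.0], [301.0, 74.0]]
```

View pics/w1.png

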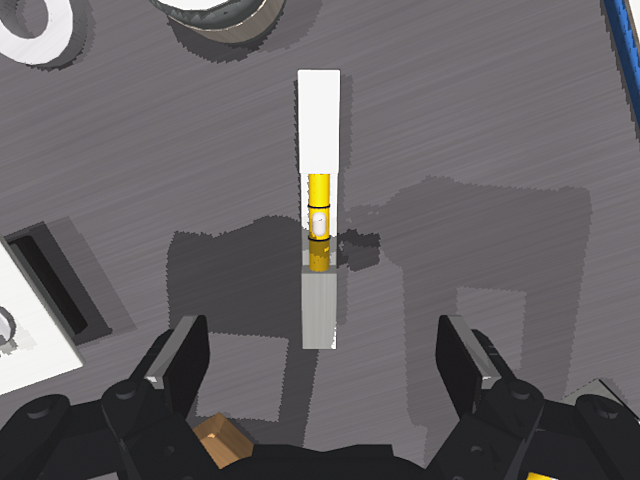

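Level in view from (319,70) to (320,349), vial middle at (318,223), within 2 mm of the prediction. I'll descend and grip.

>>> carry_out:
  targets:
    - {"dp": [2,0,40],"yaw": 0}
    - {"dp": [2,0,80],"yaw": 0}
    - {"dp": [2,0,120],"yaw": 0}
    - {"dp": [2,0,145],"yaw": 0}
    - {"dp": [2,0,157],"yaw": 0}
    - {"dp": [2,0,157],"yaw": 0}
    - {"dp": [2,0,157],"yaw": 0}

```text
clock: 2.28
eef_pos: [575.0, -259.5, 14.5]
tcp_rot: [3.141, -0.002, -0.35]
contact_force: [0.0, 0.1, -0.2]
opening: 1.001
grasp_force: 0.0
```

>>> carry_out:
  targets:
    - {"dp": [0,0,0],"yaw": 0}
    - {"dp": [0,0,0],"yaw": 0}
    - {"dp": [0,0,0],"yaw": 0}
    - {"dp": [0,0,0],"yaw": 0}
    - {"dp": [0,0,0],"yaw": 0}
    - {"dp": [0,0,0],"yaw": 0}
  fingers: -1
  grip_force: 50

```text
clock: 3.02
eef_pos: [574.8, -258.8, 13.7]
tcp_rot: [-3.141, -0.001, -0.349]
contact_force: [-0.5, 0.8, 5.3]
opening: 0.295
grasp_force: 51.3
```

>>> carry_out:
  targets:
    - {"dp": [0,0,-20],"yaw": 0}
    - {"dp": [0,0,-60],"yaw": -5}
    - {"dp": [0,0,-110],"yaw": -15}
    - {"dp": [0,0,-150],"yaw": -25}
    - {"dp": [0,0,-150],"yaw": -30}

```text
clock: 3.65
eef_pos: [576.2, -259.8, 168.1]
tcp_rot: [3.138, -0.005, 0.178]
contact_force: [-0.5, -0.0, -3.9]
opening: 0.291
grasp_force: 50.1
```

```bash
python3 - <<'E'
from h import *
s=state()
img=cv2.imread("pics/top0.png").min(2).astype(float); c=r.get_calibration("top")
def edge(cols,lo,hi,ax):
    P=[]
    for k in cols:
        L=img[lo:hi,k] if ax==0 else img[k,lo:hi]
        i=np.where((L[:-1]-140)*(L[1:]-140)<0)[0]
        if len(i)!=1: continue
        i=i[0]; v=lo+i+(140-L[i])/(L[i+1]-L[i]); P.append((k,v) if ax==0 else (v,k))
    W=np.array([ray(c,p,62-(0 if 0 else 0))[:2] for p in P],np.float32)
    vx,vy,x,y=cv2.fitLine(W,cv2.DIST_HUBER,0,.01,.01).ravel(); print(len(P),"ang",np.degrees(np.arctan2(vy,vx)),"pt",x,y)
edge(range(230,360),180,200,0); edge(range(230,360),228,248,0)
edge(range(195,233),210,228,1); edge(range(195,233),358,376,1)
f=r.grab_frame("wrist"); cv2.imwrite("pics/w2.png",f[:,:,::-1])
E
```

```text
t 3.65 eef [ 576.2 -259.8  168.1] rot [ 3.1377 -0.0054  0.1785] F [-0.5 -0.  -3.9] op 0.291 gf 50.1
130 ang -89.64071 pt 644.46454 93.15155
129 ang -89.50054 pt 532.87555 100.58572
38 ang 0.58142257 pt 582.76556 268.10632
34 ang 0.70353556 pt 591.6697 -57.624607
```

View pics/w2.png

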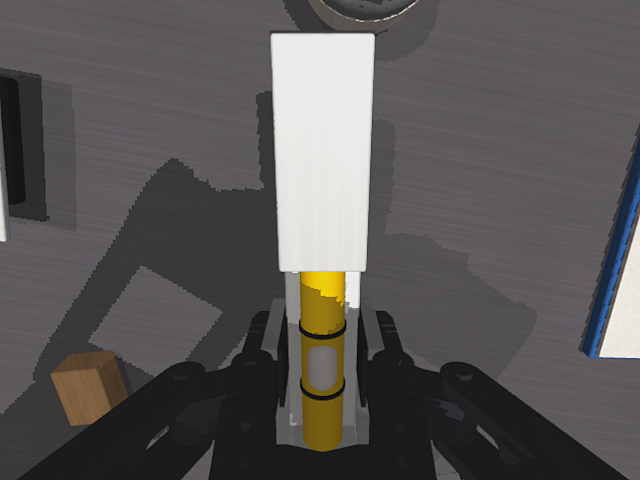

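```bash
python3 - <<'E'
from h import *
s=state(); c=r.get_calibration("wrist")
for uv,dz in(((322,365),22),((322,271),26.3)): print(totool(s,ray(c,uv,s["eef_pos"][2]+dz)))
print(totool(s,[588.3,152.5,110]), np.degrees(s["tcp_rot"][2])-90.43)
E
```

```text
t 3.7 eef [ 575.1 -259.3  166.2] rot [ 3.1394e+00 -2.9000e-03  1.8160e-01] F [ 0.  -0.1 -3.5] op 0.287 gf 50.1
[ -0.52798248   0.287647   -22.00102431]
[ 35.64028971   0.28183749 -26.19745703]
[  87.13455526 -402.73685299   55.55773066] -80.02692625958295
```

>>> carry_out:
  targets:
    - {"dp": [8,-38,0],"yaw": -8}
    - {"dp": [17,-80,0],"yaw": -16}
    - {"dp": [26,-122,0],"yaw": -24}
    - {"dp": [36,-164,0],"yaw": -32}
    - {"dp": [45,-207,0],"yaw": -40}
    - {"dp": [54,-249,0],"yaw": -48}
    - {"dp": [63,-291,0],"yaw": -56}
    - {"dp": [72,-333,8],"yaw": -64}
    - {"dp": [80,-370,20],"yaw": -72}
    - {"dp": [87,-403,35],"yaw": -80}
    - {"dp": [87,-403,55],"yaw": -80}
    - {"dp": [87,-403,55],"yaw": -80}

```text
clock: 5.2
eef_pos: [588.4, 153.0, 106.8]
tcp_rot: [-3.137, 0.001, 1.57]
contact_force: [0.8, -0.1, -3.3]
opening: 0.291
grasp_force: 50.2
```

>>> carry_out:
  targets:
    - {"dp": [0,0,0],"yaw": 0}
    - {"dp": [0,0,0],"yaw": 0}

```text
clock: 5.45
eef_pos: [590.7, 152.8, 109.3]
tcp_rot: [3.14, -0.0, 1.569]
contact_force: [0.3, 0.0, -3.0]
opening: 0.293
grasp_force: 50.2
```

```bash
python3 - <<'E'
from h import *
s=state(); print(totool(s,[588.3,152.5,76]), np.degrees(s["tcp_rot"][2])-90.43)
f=r.grab_frame("scene"); s=state();c=r.get_calibration("wrist");g=r.grab_frame("wrist")
cv2.imwrite("pics/w3.png",np.vstack([cv2.resize(f[180:320,220:440],(660,420))[:, :, ::-1],]))
cv2.imwrite("pics/w3b.png",g[:,:,::-1]); np.savez("w3.npz",**c)
E
```

```text
t 5.45 eef [590.7 152.8 109.3] rot [ 3.1404e+00 -3.0000e-04  1.5694e+00] F [ 0.3  0.  -3. ] op 0.293 gf 50.2
[-0.26357857 -2.48637136 33.25245798] -0.5107225326398606
t 5.5 eef [590.7 152.8 109.2] rot [ 3.1404e+00 -3.0000e-04  1.5696e+00] F [ 0.3 -0.2 -3.9] op 0.29 gf 50.2
```

View pics/w3b.png

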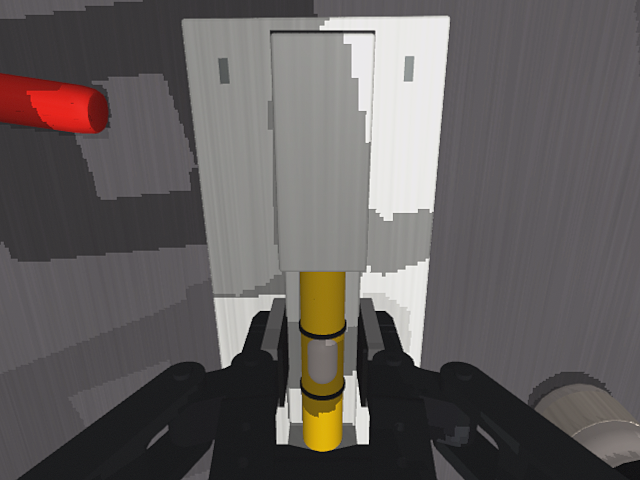

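```bash
python3 - <<'E'
from h import *
c=dict(np.load("w3.npz")); 
for uv in((182,20),(214,290),(449,17),(430,240)): print(ray(c,uv,64).round(1))
s=state()
E
```

```text
[535.  266.7  64. ]
[537.4 146.5  64. ]
[642.6 267.8  64. ]
[643.1 172.7  64. ]
t 5.55 eef [590.6 152.9 109.1] rot [ 3.1406e+00 -2.0000e-04  1.5697e+00] F [-0.6 -1.2 -3.5] op 0.291 gf 50.2
```

The level sits between the shelf edges, which run (182,20)-(214,290) on the left and (449,17)-(430,240) on the right. Only about 1 mm of correction is needed.

>>> carry_out:
  targets:
    - {"dp": [0,-1.5,10],"yaw": -0.5}
    - {"dp": [0,-1.5,20],"yaw": -0.5}
    - {"dp": [0,-1.5,28],"yaw": -0.5}
    - {"dp": [0,-1.5,30],"yaw": -0.5}
    - {"dp": [0,-1.5,30],"yaw": -0.5}

```text
clock: 6.18
eef_pos: [588.6, 153.2, 78.0]
tcp_rot: [-3.141, 0.0, 1.579]
contact_force: [-0.7, -0.2, -4.6]
opening: 0.289
grasp_force: 50.3
```

>>> carry_out:
  targets:
    - {"dp": [0,0,1],"yaw": 0}
    - {"dp": [0,0,2],"yaw": 0}
    - {"dp": [0,0,2],"yaw": 0}

```text
clock: 6.55
eef_pos: [588.7, 153.2, 76.4]
tcp_rot: [3.141, -0.0, 1.579]
contact_force: [-0.4, 0.4, -3.6]
opening: 0.289
grasp_force: 50.3
```

>>> carry_out:
  targets:
    - {"dp": [0,0,1],"yaw": 0}
    - {"dp": [0,0,2],"yaw": 0}
    - {"dp": [0,0,2],"yaw": 0}

```text
clock: 6.92
eef_pos: [588.9, 153.1, 74.4]
tcp_rot: [3.141, -0.0, 1.579]
contact_force: [-0.3, -0.5, -2.6]
opening: 0.293
grasp_force: 50.5
```

>>> carry_out:
  targets:
    - {"dp": [0,0,1],"yaw": 0}
    - {"dp": [0,0,2],"yaw": 0}
    - {"dp": [0,0,2],"yaw": 0}

```text
clock: 7.3
eef_pos: [588.9, 153.1, 72.5]
tcp_rot: [3.141, 0.0, 1.579]
contact_force: [-0.3, -2.1, 2.3]
opening: 0.291
grasp_force: 51.0
```

>>> carry_out:
  targets:
    - {"dp": [0,0,0],"yaw": 0}
    - {"dp": [0,0,0],"yaw": 0}
    - {"dp": [0,0,0],"yaw": 0}
    - {"dp": [0,0,0],"yaw": 0}
    - {"dp": [0,0,0],"yaw": 0}
  fingers: 0.6

```text
clock: 7.92
eef_pos: [588.7, 153.2, 72.3]
tcp_rot: [-3.142, -0.0, 1.579]
contact_force: [-0.3, 0.4, 0.4]
opening: 0.804
grasp_force: 0.0
```

>>> carry_out:
  targets:
    - {"dp": [0,0,-25],"yaw": 0}
    - {"dp": [0,0,-65],"yaw": 0}
    - {"dp": [-30,0,-110],"yaw": 0}
    - {"dp": [-70,0,-130],"yaw": 0}
    - {"dp": [-90,0,-130],"yaw": 0}
    - {"dp": [-90,0,-130],"yaw": 0}
    - {"dp": [-90,0,-130],"yaw": 0}

```text
clock: 8.8
eef_pos: [588.9, 63.7, 201.1]
tcp_rot: [-3.14, -0.0, 1.579]
contact_force: [0.2, 0.2, -0.7]
opening: 0.802
grasp_force: 0.0
```

```bash
python3 - <<'E'
from h import *
s=state();c=r.get_calibration("wrist");g=r.grab_frame("wrist")
cv2.imwrite("pics/w4.png",g[:,:,::-1]); np.savez("w4.npz",**c)
E
```

```text
t 8.8 eef [588.9  63.7 201.1] rot [-3.1397e+00 -3.0000e-04  1.5791e+00] F [ 0.2  0.2 -0.7] op 0.802 gf 0.0
```

View pics/w4.png

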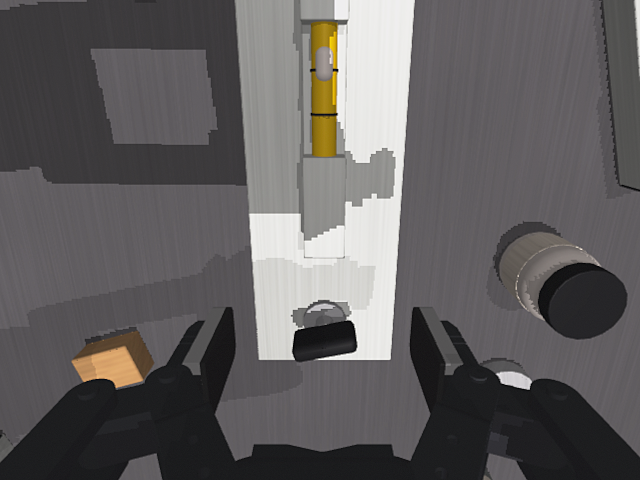

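Bubble at (324,63), lines at y≈70 and 115 (middle ≈92), so about 15 mm too far from the foot. The wing is at (293..357, 320..361).

```bash
cat >> h.py <<'E'
def bub(c,uvb,l1,l2):  # pixel positions of bubble middle and lines (line at far side first); returns mm from mid toward +y
    P=[ray(c,p,98)[1] for p in (uvb,l1,l2)]; m=(P[1]+P[2])/2; return (P[0]-m)*24/abs(P[1]-P[2]),P
E
python3 - <<'E'
from h import *
c=dict(np.load("w4.npz")); img=cv2.imread("pics/w4.png")
m=(img[310:370,285:365].max(2)<60).astype(np.uint8)
n,l,st,ce=cv2.connectedComponentsWithStats(m); k=1+st[1:,4].argmax()
p=np.argwhere(l==k)[:,::-1].astype(np.float32)+[285,310]; q=cv2.minAreaRect(p); print(q)
B=cv2.boxPoints(q); W=np.array([ray(c,x,100) for x in B]); print(W.round(1), W.mean(0))
e=W[1]-W[0],W[2]-W[1]; 
for v in e: print(np.linalg.norm(v),np.degrees(np.arctan2(v[1],v[0])))
print(bub(c,(324,63),(323,70),(323,115)))
# predicted wing
K=[588.8+170*.0075,-17.5]
print(proj(c,[[*K,z] for z in(59,75,89,103)]))
s=state(); print(totool(s,[590,-17.5,79]))
E
```

```text
Traceback (most recent call last):
cv2.error: OpenCV(4.12.0) /io/opencv/modules/imgproc/src/convhull.cpp:143: error: (-215:Assertion failed) total >= 0 && (depth == CV_32F || depth == CV_32S) in function 'convexHull'
```

```bash
python3 - <<'E'
from h import *
c=dict(np.load("w4.npz")); img=cv2.imread("pics/w4.png")
m=(img[310:370,285:365].max(2)<60).astype(np.uint8)
n,l,st,ce=cv2.connectedComponentsWithStats(m); k=1+st[1:,4].argmax()
p=(np.argwhere(l==k)[:,::-1]+[285,310]).astype(np.float32); q=cv2.minAreaRect(p); print(q)
B=cv2.boxPoints(q); W=np.array([ray(c,x,100) for x in B]); print(W.round(1), W.mean(0))
for v in (W[1]-W[0],W[2]-W[1]): print(np.linalg.norm(v),np.degrees(np.arctan2(v[1],v[0])))
print(bub(c,(324,63),(323,70),(323,115)))
print(proj(c,[[590,-17.5,z] for z in(59,75,89,103)]))
s=state(); print(totool(s,[590,-17.5,79]))
E
```

```text
((323.0394287109375, 340.7068176269531), (32.183284759521484, 64.83434295654297), 79.2156982421875)
[[566.9  -1.2 100. ]
 [609.8   8.6 100. ]
 [614.8 -16.1 100. ]
 [570.6 -26.5 100. ]] [590.52981572  -8.79398103 100.        ]
44.04602772162841 12.788423759644513
25.233263662013965 -78.63411515943702
(np.float64(15.595094986592), [np.float64(166.6649994532683), np.float64(163.10257403136765), np.float64(139.3206682835408)])
[[322.0933078  321.10817743]
 [322.06611647 332.1514947 ]
 [322.03996521 342.77240246]
 [322.01127671 354.4237714 ]]
t 8.85 eef [589.   63.9 201.2] rot [-3.1399e+00 -2.0000e-04  1.5797e+00] F [-0.1  0.1 -0.5] op 0.796 gf 0.0
[-81.4722144    0.5298672  122.14704347]
```

>>> carry_out:
  targets:
    - {"dp": [-20,0,10],"yaw": -10}
    - {"dp": [-40,0,20],"yaw": -20}
    - {"dp": [-60,0,40],"yaw": -30}
    - {"dp": [-81.5,0.5,60],"yaw": -40}
    - {"dp": [-81.5,0.5,60],"yaw": -50}
    - {"dp": [-81.5,0.5,60],"yaw": -60}
    - {"dp": [-81.5,0.5,60],"yaw": -70}
    - {"dp": [-81.5,0.5,60],"yaw": -80}
    - {"dp": [-81.5,0.5,60],"yaw": -90}
    - {"dp": [-81.5,0.5,60],"yaw": -97}
    - {"dp": [-81.5,0.5,60],"yaw": -102}
    - {"dp": [-81.5,0.5,60],"yaw": -102}

```text
clock: 10.35
eef_pos: [590.5, -17.4, 141.6]
tcp_rot: [3.141, -0.001, -2.923]
contact_force: [-0.5, 0.5, -0.2]
opening: 0.804
grasp_force: 0.0
```

>>> carry_out:
  targets:
    - {"dp": [0,0,20],"yaw": 0}
    - {"dp": [0,0,40],"yaw": 0}
    - {"dp": [0,0,54],"yaw": 0}
    - {"dp": [0,0,60],"yaw": 0}
    - {"dp": [0,0,60],"yaw": 0}
    - {"dp": [0,0,60],"yaw": 0}

```text
clock: 11.1
eef_pos: [591.1, -18.3, 82.9]
tcp_rot: [-3.141, 0.001, -2.924]
contact_force: [0.1, -0.3, -0.3]
opening: 0.797
grasp_force: 0.0
```

>>> carry_out:
  targets:
    - {"dp": [0,0,0],"yaw": 0}
    - {"dp": [0,0,0],"yaw": 0}
    - {"dp": [0,0,0],"yaw": 0}
    - {"dp": [0,0,0],"yaw": 0}
    - {"dp": [0,0,0],"yaw": 0}
    - {"dp": [0,0,0],"yaw": 0}
  fingers: -1
  grip_force: 40

```text
clock: 11.85
eef_pos: [590.5, -17.3, 82.4]
tcp_rot: [3.14, -0.0, -2.924]
contact_force: [-1.2, 5.2, 1.9]
opening: 0.141
grasp_force: 45.1
```

>>> carry_out:
  targets:
    - {"dp": [0,0,0],"yaw": 7}
    - {"dp": [0,0,-0.5],"yaw": 14}
    - {"dp": [0,0,-0.7],"yaw": 21}
    - {"dp": [0,0,-1],"yaw": 28}
    - {"dp": [0,0,-1.2],"yaw": 35}
    - {"dp": [0,0,-1.5],"yaw": 42}
    - {"dp": [0,0,-1.7],"yaw": 49}
    - {"dp": [0,0,-2],"yaw": 56}
    - {"dp": [0,0,-2.2],"yaw": 63}
    - {"dp": [0,0,-2.4],"yaw": 70}
    - {"dp": [0,0,-2.4],"yaw": 70}

```text
clock: 13.22
eef_pos: [590.5, -16.7, 84.8]
tcp_rot: [3.141, -0.002, 2.135]
contact_force: [0.2, 9.2, 1.5]
opening: 0.143
grasp_force: 43.0
```

>>> carry_out:
  targets:
    - {"dp": [0,0,0],"yaw": 7}
    - {"dp": [0,0,-0.5],"yaw": 14}
    - {"dp": [0,0,-0.7],"yaw": 21}
    - {"dp": [0,0,-1],"yaw": 28}
    - {"dp": [0,0,-1.2],"yaw": 35}
    - {"dp": [0,0,-1.5],"yaw": 42}
    - {"dp": [0,0,-1.7],"yaw": 49}
    - {"dp": [0,0,-2],"yaw": 56}
    - {"dp": [0,0,-2.2],"yaw": 63}
    - {"dp": [0,0,-2.4],"yaw": 69}
    - {"dp": [0,0,-2.4],"yaw": 69}

```text
clock: 14.6
eef_pos: [590.8, -16.3, 87.3]
tcp_rot: [-3.14, -0.003, 0.931]
contact_force: [-0.0, 12.2, 1.5]
opening: 0.143
grasp_force: 43.2
```

>>> carry_out:
  targets:
    - {"dp": [0,0,0],"yaw": 0}
    - {"dp": [0,0,0],"yaw": 0}
    - {"dp": [0,0,0],"yaw": 0}
    - {"dp": [0,0,0],"yaw": 0}
    - {"dp": [0,0,0],"yaw": 0}
  fingers: 0.6

```text
clock: 15.22
eef_pos: [590.6, -18.5, 87.0]
tcp_rot: [-3.142, 0.0, 0.933]
contact_force: [-0.1, -0.1, -0.1]
opening: 0.8
grasp_force: 0.0
```

>>> carry_out:
  targets:
    - {"dp": [0,0,-25],"yaw": 0}
    - {"dp": [0,0,-55],"yaw": 0}
    - {"dp": [15,-11,-85],"yaw": -10}
    - {"dp": [40,-30,-115],"yaw": -20}
    - {"dp": [64,-48,-115],"yaw": -30}
    - {"dp": [64,-48,-115],"yaw": -37}
    - {"dp": [64,-48,-115],"yaw": -37}
    - {"dp": [64,-48,-115],"yaw": -37}
    - {"dp": [64,-48,-115],"yaw": -37}

```text
clock: 16.35
eef_pos: [590.2, 61.3, 202.0]
tcp_rot: [-3.141, 0.0, 1.577]
contact_force: [0.2, 0.4, 0.3]
opening: 0.799
grasp_force: 0.0
```

```bash
python3 - <<'E'
from h import *
s=state();c=r.get_calibration("wrist");g=r.grab_frame("wrist")
cv2.imwrite("pics/w5.png",g[:,:,::-1]); np.savez("w5.npz",**c)
E
```

```text
t 16.35 eef [590.2  61.3 202. ] rot [-3.1414  0.      1.5771] F [0.2 0.4 0.3] op 0.799 gf 0.0
```

View pics/w5.png

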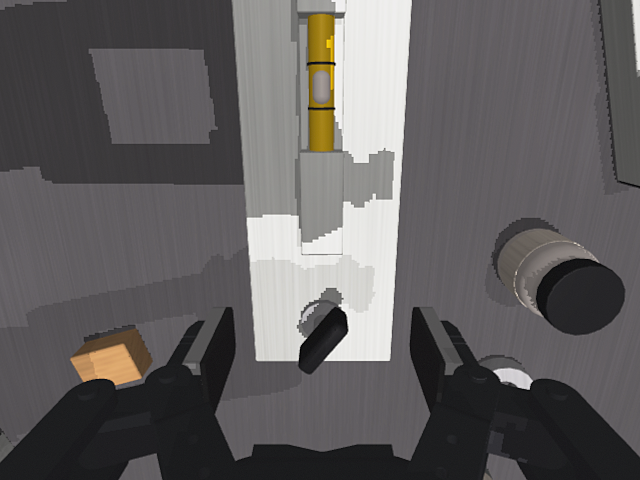

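Bubble at (320,86) between lines y=63 and 108, so it is centred. To press, I'll open the fingers fully along the level's axis so they straddle the vial notch, at about ±45 mm.

>>> carry_out:
  targets:
    - {"dp": [20,0,0],"yaw": -9}
    - {"dp": [40,0,0],"yaw": -18}
    - {"dp": [60,-1,0],"yaw": -27}
    - {"dp": [80,-1.5,0],"yaw": -36}
    - {"dp": [91.5,-1.5,10],"yaw": -45}
    - {"dp": [91.5,-1.5,20],"yaw": -54}
    - {"dp": [91.5,-1.5,35],"yaw": -63}
    - {"dp": [91.5,-1.5,50],"yaw": -72}
    - {"dp": [91.5,-1.5,65],"yaw": -81}
    - {"dp": [91.5,-1.5,77],"yaw": -90}
    - {"dp": [91.5,-1.5,77],"yaw": -90}
    - {"dp": [91.5,-1.5,77],"yaw": -90}
  fingers: 1

```text
clock: 17.9
eef_pos: [588.2, 153.1, 125.5]
tcp_rot: [3.141, 0.0, -3.137]
contact_force: [0.5, -0.7, 1.0]
opening: 1.003
grasp_force: 0.0
```

```bash
python3 - <<'E'
from h import *
s=state();print(totool(s,[588.8,153,100]));c=r.get_calibration("scene");
g=r.grab_frame("scene");w=r.grab_frame("wrist"); R=s["tcp_rot"]
q=proj(c,[588.8,153,100])[0].astype(int);print(q)
a=cv2.resize(g[q[1]-50:q[1]+50,q[0]-65:q[0]+65],(520,400),interpolation=cv2.INTER_CUBIC)
cv2.imwrite("pics/w6.png",np.hstack([a,cv2.resize(w,(280,210)).copy() if 0 else np.vstack([cv2.resize(w,(280,210)),np.zeros((190,280,3),np.uint8)])])[:,:,::-1])
E
```

```text
t 17.9 eef [588.2 153.1 125.5] rot [ 3.1415e+00  4.0000e-04 -3.1371e+00] F [ 0.5 -0.7  1. ] op 1.003 gf 0.0
[-0.57925167 -0.09924537 25.48879806]
[356 232]
```

View pics/w6.png

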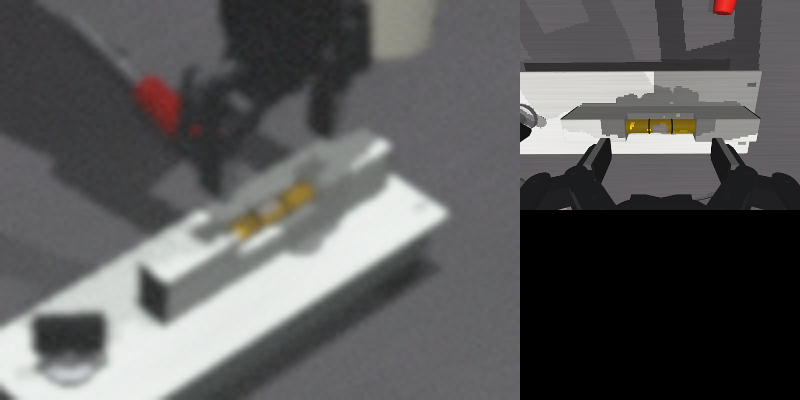

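The bubble is still between the lines, and the fingers straddle the notch, over the flats. Pressing down in small steps.

>>> carry_out:
  targets:
    - {"dp": [0,0,8],"yaw": 0}
    - {"dp": [0,0,14],"yaw": 0}
    - {"dp": [0,0,18],"yaw": 0}
    - {"dp": [0,0,20],"yaw": 0}
    - {"dp": [0,0,20],"yaw": 0}
    - {"dp": [0,0,20],"yaw": 0}

```text
clock: 18.75
eef_pos: [588.0, 153.2, 105.2]
tcp_rot: [3.142, 0.0, -3.133]
contact_force: [0.4, -0.2, 0.2]
opening: 1.001
grasp_force: 0.0
```

>>> carry_out:
  targets:
    - {"dp": [0,0,1],"yaw": 0}
    - {"dp": [0,0,2],"yaw": 0}
    - {"dp": [0,0,3],"yaw": 0}
    - {"dp": [0,0,3],"yaw": 0}
    - {"dp": [0,0,3],"yaw": 0}

```text
clock: 19.38
eef_pos: [587.9, 153.2, 102.1]
tcp_rot: [3.142, 0.0, -3.133]
contact_force: [0.5, 0.6, 0.0]
opening: 1.002
grasp_force: 0.0
```

>>> carry_out:
  targets:
    - {"dp": [0,0,1],"yaw": 0}
    - {"dp": [0,0,2],"yaw": 0}
    - {"dp": [0,0,3],"yaw": 0}
    - {"dp": [0,0,3],"yaw": 0}
    - {"dp": [0,0,3],"yaw": 0}

```text
clock: 20.0
eef_pos: [587.9, 153.1, 99.1]
tcp_rot: [-3.142, -0.0, -3.133]
contact_force: [-0.0, -0.4, 0.3]
opening: 0.999
grasp_force: 0.0
```

>>> carry_out:
  targets:
    - {"dp": [0,0,0.7],"yaw": 0}
    - {"dp": [0,0,1.5],"yaw": 0}
    - {"dp": [0,0,1.5],"yaw": 0}
    - {"dp": [0,0,1.5],"yaw": 0}

```text
clock: 20.5
eef_pos: [587.9, 153.1, 97.5]
tcp_rot: [3.142, -0.0, -3.133]
contact_force: [-0.7, -0.1, -0.1]
opening: 1.003
grasp_force: 0.0
```

>>> carry_out:
  targets:
    - {"dp": [0,0,1],"yaw": 0}
    - {"dp": [0,0,2],"yaw": 0}
    - {"dp": [0,0,2],"yaw": 0}
    - {"dp": [0,0,2],"yaw": 0}

```text
clock: 21.0
eef_pos: [587.9, 153.2, 95.6]
tcp_rot: [3.142, -0.0, -3.133]
contact_force: [0.4, 0.6, 1.1]
opening: 1.002
grasp_force: 0.2
```

>>> carry_out:
  targets:
    - {"dp": [0,0,1],"yaw": 0}
    - {"dp": [0,0,2],"yaw": 0}
    - {"dp": [0,0,2],"yaw": 0}
    - {"dp": [0,0,2],"yaw": 0}

```text
clock: 21.5
eef_pos: [587.9, 153.2, 93.9]
tcp_rot: [3.142, 0.0, -3.133]
contact_force: [-2.8, 0.2, 5.2]
opening: 1.001
grasp_force: 2.7
```

>>> carry_out:
  targets:
    - {"dp": [0,0,0.6],"yaw": 0}
    - {"dp": [0,0,1.2],"yaw": 0}
    - {"dp": [0,0,1.8],"yaw": 0}
    - {"dp": [0,0,2.2],"yaw": 0}
    - {"dp": [0,0,2.2],"yaw": 0}
    - {"dp": [0,0,2.2],"yaw": 0}

```text
clock: 22.25
eef_pos: [588.0, 153.1, 92.2]
tcp_rot: [-3.142, 0.0, -3.133]
contact_force: [-3.2, -1.1, 10.3]
opening: 1.001
grasp_force: 5.1
```

>>> carry_out:
  targets:
    - {"dp": [0,0,0.4],"yaw": 0}
    - {"dp": [0,0,0.8],"yaw": 0}
    - {"dp": [0,0,0.8],"yaw": 0}
    - {"dp": [0,0,0.8],"yaw": 0}
    - {"dp": [0,0,0.8],"yaw": 0}
    - {"dp": [0,0,0.8],"yaw": 0}
    - {"dp": [0,0,0.8],"yaw": 0}
    - {"dp": [0,0,0.8],"yaw": 0}

```text
clock: 23.25
eef_pos: [588.0, 153.2, 91.6]
tcp_rot: [3.142, 0.0, -3.133]
contact_force: [-4.0, -0.8, 12.0]
opening: 1.006
grasp_force: 6.0
```

```bash
python3 - <<'E'
from h import *
F=[]
for k in range(6):
    w=r.grab_frame("wrist"); F.append(r.sense()["contact_force"])
print(np.mean(F,0),np.std(F,0)); state()
cv2.imwrite("pics/w7.png",cv2.resize(w[200:360,180:480],(750,400),interpolation=cv2.INTER_CUBIC)[:,:,::-1])
E
```

```text
[-3.52869868 -0.73809193 12.30806832] [0.40016997 0.47839855 0.29880418]
t 23.55 eef [588.  153.2  91.6] rot [-3.1416e+00  4.0000e-04 -3.1331e+00] F [-4.1 -0.8 12.2] op 0.999 gf 6.0
```

View pics/w7.png

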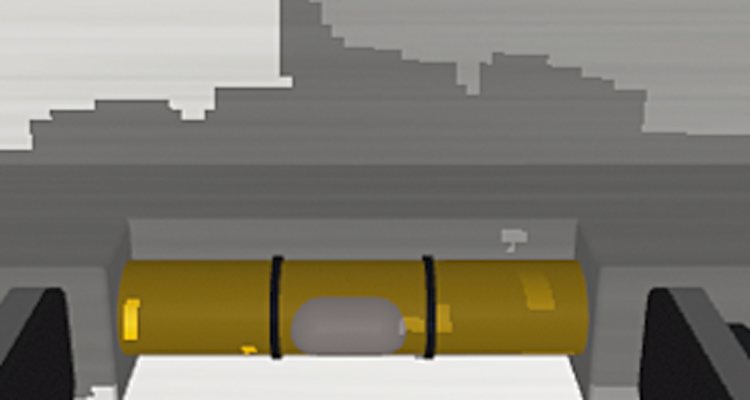

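The bubble spans x≈291–405, inside the lines at 277 and 429. The push holds steady at 12.3 N, so I'm handing in.

```bash
python3 -c "
from rig import r
print(r.sign_off())"
```

```text
the job is handed in; nothing more can be done
None
```

I handed the job in at about 24 s, with the level standing along the shelf, the bubble between the two black lines, and the gripper still pressing the level down at about 12 N; no verdict came back.

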